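# Take the marking gauge from its socket under the lamp and present it to the block

## Task

First swing the bench lamp by its arm to the back, well clear of the marking gauge. Then draw the gauge out of its leaning socket, turn it level with its pin pointing straight down, and finish holding it still in the gripper, touching nothing else, with the pin about 10 cm above the middle of the dark hardwood block that lies on the bench. Do not let go of the gauge at the end, and leave everything else on the bench where it lies.

Things in the scene. Friction and masses are not known exactly. Their poses are not given: they have to be found in the camera images.
- station: Fixed plywood base board, 200 x 290 x 12 mm (x -80..120, y -145..145 mm), with a dark wooden socket block at its right (-y) end and an 18 mm lamp post, 282 mm high, at x -30, y 90 mm. Place and yaw vary. Origin on the bench top; x points away from the robot at yaw 0, z up. The socket leans 35 degrees to station -x: its axis points up along (-0.574, 0, 0.819).
- socket_mouth (a point): Centre of the mouth of the socket, at (20, -80, 76) mm in the station frame. The square hole, 24 x 23 mm (1.5 mm play on each side of the gauge's beam), runs through a block of 72 x 80 mm, 62 mm long along the leaning axis; the beam stands 56 mm deep in it.
- gauge: Wooden marking gauge, 0.2 kg, 66 x 220 x 80 mm. Own y runs along the beam (20 mm wide in x, z 15..36) from foot (y -110) to pin end (y 110). Fence: x -33..33, y -54..-30, z 7..58, screw to z 80. At the start the fence sits on the socket's mouth, own y up along the socket's axis (or up to 5 degrees flatter), own x along station +y, own z near station (0.82, 0, 0.57). Level, pin down: own z up.
- gauge_grip (a point): Good grip on the gauge's beam, at (0, 45, 25.5) mm in the gauge's frame, between the two x faces 20 mm apart; 157 mm above the bench at the start. The beam is free from y -30 to y 95 and leans towards the robot.
- gauge_pin (a point): Tip of the gauge's thin steel pin, at (0, 100, 0) mm in the gauge's frame; the pin stands 15 mm out of the beam, pointing to the gauge's own -z. At the start it is on the underside of the leaning beam.
- gauge_foot (a point): Centre of the foot end of the beam, at (0, -110, 25.5) mm in the gauge's frame.
- lamp (a joint): Swing of the lamp arm about its upright post, rad: starts at 0 to 0.4, the lamp head right over the gauge; grows as the head swings away from the robot (counter-clockwise seen from above), stop at 1.75. At 0.2 the arm points to station -y, at 1.77 it would point to station +x. It swings stiffly (about 1 N at the head) and stays where it is left.
- lamp_hinge (a point): On the lamp's upright hinge axis, at the height of the arm, 290 mm above the bench. The arm is a 14 mm tube, 170 mm from this axis to the middle of the head.
- lamp_knob (a point): Middle of the black round knob that stands on the lamp head, 18 mm in diameter, from 297 to 333 mm above the bench, 170 mm from the hinge axis; it can be pinched from above. The green shade below it, up to 84 mm in diameter, spans 245 to 297 mm above the bench.
- block: Dark brown hardwood block, 70 x 180 x 30 mm, lying loose on the bench to the right; own y along its length. Origin at the centre of its underside; its top is 30 mm above the bench.
- sanding_block: Cork sanding block 62 x 116 x 34 mm, bystander.
- mug: Grey-green mug, 80 mm in diameter, 94 mm high, bystander.
- tape_measure: Yellow tape measure 76 x 94 x 34 mm, bystander.
- pencil: Red carpenter's pencil 14 x 190 x 8 mm, bystander.
Things that resemble listed ones, but are neither listed nor needed, are in the scene too. Of the things that look like the block, the larger one is meant.

How it is judged:
By the outcome, as a careful person would: the job done as asked, in the order asked, and still so for the second after the job is handed in, while the arm keeps its last pose, push and grip.
It also fails if it takes over 51 s, if anything falls off the work surface, if the arm or the gripper's body presses on something with over 40 N, if the wrist force passes 120 N, or if a joint passes its speed limit or range.

## Robot

A 6-joint arm with a two-finger parallel gripper is mounted at the origin on a cart in front of the work surface, level with it; the furniture and walls round the work are solid. World frame = base frame: x ahead of the robot, y to its left, z up, the work surface at z = 0. Lengths are in m, angles in degrees, forces in N, time in s.
With the tool pointing down it reaches from about 0.35 to 0.875 m from the base axis. Payload 4.2 kg.
Tool frame: the origin (TCP) lies between the finger pads; the fingertips stand 25 mm ahead of it and the grasp point (between the pads) lies 6 mm ahead of it (r.tips_ahead is the distance from the TCP to the fingertips, in m); z points along the fingers, y is the direction in which the jaws open and shut (so a half turn about z gives the same grasp; the last joint's range is limited). The gripper opens to 87 mm and grips with 3 to 60 N. Pads are 19 mm wide; open, the fingers measure 117 mm over their backs; the gripper's body (75 mm by 190 mm) begins 51 mm behind the grasp point.
Start: joints at [-58.407, 22.042, 0.453, 0, -68.411, -14.817], TCP at [0.18, -0.598, 0.248] pointing down, gripper open.
Joint ranges: [-179.83, 179.83], [-69.29, 118.12], [-61.27, 80.66], [-181.25, 117.63], [-171.15, -9.14], [-177.46, 177.46]. Speed limits (degrees/s): [159.86, 159.86, 180, 180, 180, 180].

## Interface

Orientations are given as a 3x3 rotation matrix whose columns are the frame's x, y, z axes.
In Python, from station import r, vision, finish_job gives the robot as it stands.
- The arm moves only by the shell command python3 -m jog 'ROWS'. ROWS is a JSON object of lists of equal length, an entry for each row: "rot": the turn, a rotation vector about the world's x, y, z in degrees, a list of three; "delta_pos": the shift along the world's x, y, z in mm, a list of three; "grip": the opening in per cent of the stroke, from 0 (shut) to 100 (fully open). A call has 1 to 10 rows; each row shifts and turns the commanded pose from where the row before left it; what a row does not reach is not made up. A row lasts 1/12 s, in which the tool goes at most 41.7 mm and 7.16 degrees, less where a joint would pass 70% of its speed; a pose out of reach is approached as far as the arm can. A call with a gripper value outside its range is refused whole. The fingers move at their own pace and stop on an object; the grip force is fixed at half the most. Time passes only in rows, so rows that do not move let the fingers close. It gives the time, the measured TCP pose, the force and the opening at its end, in the units of the state.
- r.sense(): the state, without advancing time (a new reading comes with each control period).
- vision.capture(name): name is "scene" or "top" or "wrist"; returns a dict with "frame" (400x640x3 uint8, red, green, blue), "K" (3x3 intrinsics, pixels), "xyz" and "orientation" of the camera in the world. Camera axes: x right, y up, looking along -z (the intrinsics and any distortion apply to the point x, -y, -z); pixel columns grow to the right and rows downward; lengths in m; the calibration is good to about 2 mm. A picture is of the moment at which its call begins. There is no depth.
- finish_job(): hands the job in, once; it reports no verdict.
The state is a dict: "time_s": time; "joints": joint angles; "joint_velocities": joint speeds; "effort": joint torques, N m; "tcp_pos": TCP position; "ee_rot": TCP orientation; "wrist_force": force on the tool from outside, world axes, zero at the start; "moment": the same for the moment, N m; "gripper_width": opening from 0.0 (shut) to 1.0 (fully open).
Only numpy, scipy, OpenCV 4.12 (cv2) and the standard library are available. Lean on these libraries where they do the work, as an engineer would, in place of code of your own. Each camera call takes 0.05 s, during which the arm holds its last target. There are 200 camera calls.

## Working session

There is one attempt and no reset: what is moved stays moved. The work goes in short steps, Python scripts to look and compute and a shell command to move; the robot and the scene stay as the last step left them, time stands still between calls to the robot, and variables do not carry over. Pictures are saved under pics/ and viewed, about 8 in all and at most 12, crops included, and the job is handed in when it is done.

```bash
ls; mkdir -p pics; python3 - <<'E'
from station import r, vision
import cv2, numpy as np, pickle
d={}
for n in ("scene","top"):
    c=vision.capture(n); d[n]=c
    cv2.imwrite(f"pics/{n}0.png",c["frame"][:,:,::-1])
    print(n,{k:np.round(v,4).tolist() for k,v in c.items() if k!="frame"})
pickle.dump(d,open("c0.pkl","wb"))
s=r.sense();print(s)
E
```

```text
pics
scene {'K': [[365.2127, 0.0, 312.419], [0.0, 365.2127, 194.3386], [0.0, 0.0, 1.0]], 'xyz': [-0.1684, -1.125, 1.1509], 'orientation': [[0.8183, 0.3361, -0.4663], [-0.5745, 0.5061, -0.6433], [0.0197, 0.7943, 0.6072]]}
top {'K': [[430.1544, 0.0, 319.5072], [0.0, 430.1544, 200.6955], [0.0, 0.0, 1.0]], 'xyz': [0.4477, -0.0982, 1.7292], 'orientation': [[-0.0079, 0.9963, -0.0856], [-0.9998, -0.0063, 0.0192], [0.0186, 0.0858, 0.9961]]}
{'time_s': 0.1, 'joints': array([-5.84063397e+01,  2.20888276e+01,  3.88080102e-01, -2.58034063e-02,
       -6.84090032e+01, -1.48160126e+01]), 'joint_velocities': array([-0.03866158, -0.0644806 ,  0.16073559,  0.1606573 , -0.00698102,
       -0.09508477]), 'effort': array([-4.39349296e-04, -3.91689599e+01,  1.87934393e+01,  4.23189461e+00,
        1.34691692e-02, -6.70562349e-05]), 'tcp_pos': array([ 0.18029387, -0.59793606,  0.24654484]), 'ee_rot': array([[-9.57480094e-01, -2.88498616e-01, -6.46812848e-04],
       [-2.88499329e-01,  9.57478309e-01,  1.85095595e-03],
       [ 8.53110426e-05,  1.95885855e-03, -9.99998078e-01]]), 'wrist_force': array([ 0.30504127, -0.17651176,  0.34454701]), 'moment': array([0.01117345, 0.03129879, 0.0231272 ]), 'gripper_width': 1.0000379262031494}
```

View pics/scene0.png

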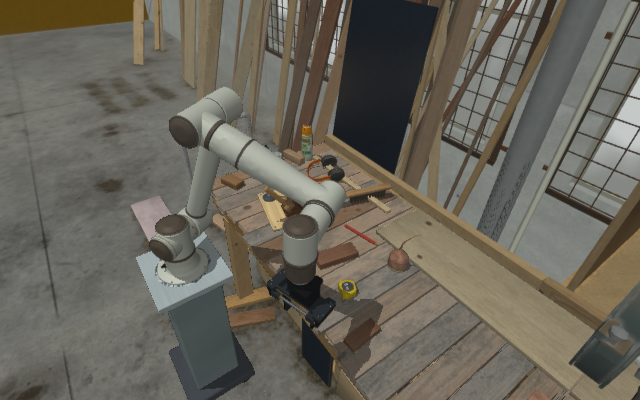

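View pics/top0.png

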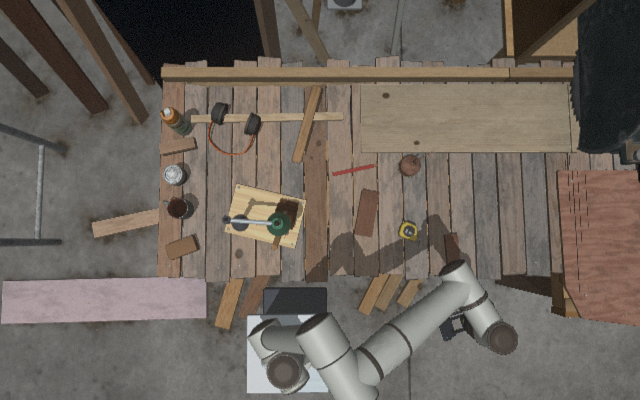

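The scene view shows the arm covering the station. In the top view the station board is around (265,215) and the lamp head at (280,223), with its post at about (240,222). A brown block lies at (367,213), and there is a partly hidden similar one at (452,245). I'll crop closer and measure.

```bash
cat > h.py <<'E'
import numpy as np, cv2, pickle
def ray(c,u,v):
    K=c["K"]; d=np.array([(u-K[0,2])/K[0,0],-(v-K[1,2])/K[1,1],-1.]); d=np.asarray(c["orientation"])@d
    return np.asarray(c["xyz"]),d/np.linalg.norm(d)
def onz(c,u,v,z):
    o,d=ray(c,u,v); return o+d*(z-o[2])/d[2]
def proj(c,p):
    q=np.asarray(c["orientation"]).T@(np.asarray(p)-c["xyz"]); K=c["K"]
    return np.array([K[0,2]+K[0,0]*q[0]/-q[2],K[1,2]+K[1,1]*q[1]/q[2]])
E
python3 - <<'E'
from h import *
c=pickle.load(open("c0.pkl","rb"))["top"]; f=c["frame"]
cv2.imwrite("pics/crop1.png",cv2.resize(f[170:262,210:343],None,fx=6,fy=6,interpolation=cv2.INTER_CUBIC)[:,:,::-1])
cv2.imwrite("pics/crop2.png",cv2.resize(f[150:290,330:490],None,fx=4,fy=4,interpolation=cv2.INTER_CUBIC)[:,:,::-1])
E
```

```text
(no output)
```

View pics/crop1.png

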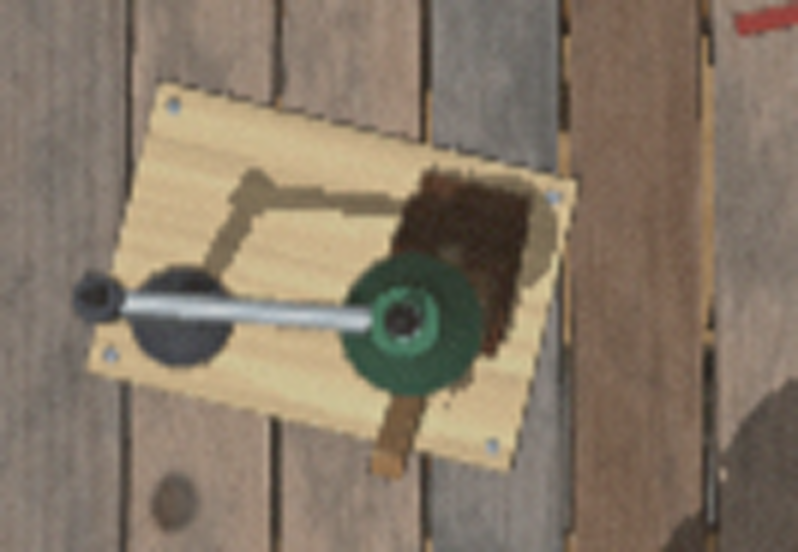

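View pics/crop2.png

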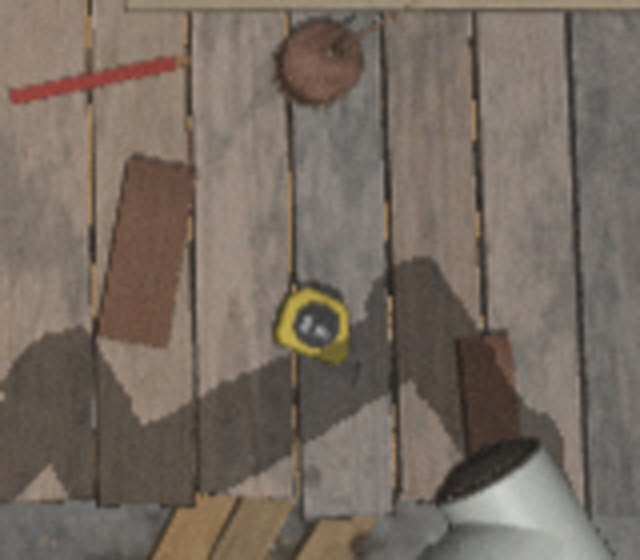

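Crop 1 shows the board corners at about (160,83), (577,182), (512,472) and (87,372), the knob at (404,318), and the beam's pin end sticking out at (390,470). In crop 2 the left brown block is larger, at about 64 mm wide. The right one, partly hidden by the arm, is only about 52 mm wide.

```bash
cat > m.py <<'E'
from h import *
c=pickle.load(open("c0.pkl","rb"))["top"]
q=lambda l,x0,y0,s,z:np.array([onz(c,x0+(u+.5)/s-.5,y0+(v+.5)/s-.5,z) for u,v in l])
B=q([(160,83),(577,182),(512,472),(87,372)],210,170,6,.012) # TL=(x120,y145),TR=(120,-145),BR=(-80,-145),BL
loc=np.array([(120,145),(120,-145),(-80,-145),(-80,145)])/1000
a=loc-loc.mean(0); b=B[:,:2]-B[:,:2].mean(0)
yaw=np.arctan2((a[:,0]*b[:,1]-a[:,1]*b[:,0]).sum(),(a*b).sum())
R=np.array([[np.cos(yaw),-np.sin(yaw),0],[np.sin(yaw),np.cos(yaw),0],[0,0,1]])
t=np.r_[B[:,:2].mean(0)-R[:2,:2]@loc.mean(0),0]
W=lambda p:R@(np.array(p)/1000)+t
K=q([(404,318)],210,170,6,.333)[0]; H=W((-30,90,290))
BK=q([(132,155),(195,165),(167,347),(98,335)],330,150,4,.03)
bm=BK[:,:2].mean(0)
if __name__=="__main__":
    np.set_printoptions(4,suppress=True)
    print("res mm",(b-(a@R[:2,:2].T))*1000)
    print("yaw",np.degrees(yaw),"t",t,"mouth",W((20,-80,76)))
    print("hinge",H,"knob",K,"r",np.hypot(*(K-H)[:2]))
    d=R.T@(K-H); print("knob dir station",np.degrees(np.arctan2(d[0],-d[1])), "lamp",np.arctan2(d[0],-d[1])+.2)
    g=(K-H)[:2]; print("post px", proj(c,H))
    print("block",BK, bm,[np.linalg.norm(BK[i]-BK[(i+1)%4]) for i in range(4)])
    e=BK[0,:2]+BK[1,:2]-BK[2,:2]-BK[3,:2]; print("block long axis deg",np.degrees(np.arctan2(e[1],e[0])))
    ax=np.array([-.574,0,.819])
    oz=np.array([.819,0,.574])
    # foot at 56mm deep: mouth + ax*(y+54)  ; beam centre z=25.5
    for y in (-110,45,100,110): print("beam y",y,W(np.array([20,-80,76])+ax*(y+54)))
    print("pin",W(np.array([20,-80,76])+ax*154-oz*25.5))
    for th in (1.2,1.5,1.75):
        p=th-.2; print("knob at",th,H+R@np.array([np.sin(p)*.17,-np.cos(p)*.17,.025]))
E
python3 m.py
```

```text
res mm [[-1.055  -1.1109]
 [-1.2165  2.7921]
 [ 1.0746 -0.1374]
 [ 1.1968 -1.5437]]
yaw -13.552954785972396 t [0.5173 0.0902 0.    ] mouth [0.518  0.0077 0.076 ]
hinge [0.5092 0.1847 0.29  ] knob [0.4974 0.0135 0.333 ] r 0.1716276903481412
knob dir station 9.608736809746722 lamp 0.36770409428765627
post px [226.4873 219.8651]
block [[ 0.6419 -0.303   0.03  ]
 [ 0.6315 -0.3657  0.03  ]
 [ 0.4511 -0.3345  0.03  ]
 [ 0.4634 -0.2665  0.03  ]] [ 0.547  -0.3174] [np.float64(0.06355780637677945), np.float64(0.18308245469573745), np.float64(0.0691190223307153), np.float64(0.18215342151151795)]
block long axis deg -10.702134776079511
beam y -110 [0.5492 0.0002 0.0301]
beam y 45 [0.4627 0.021  0.1571]
beam y 100 [0.4321 0.0284 0.2021]
beam y 110 [0.4265 0.0298 0.2103]
pin [0.4118 0.0333 0.1875]
knob at 1.2 [0.6268 0.0619 0.315 ]
knob at 1.5 [0.6578 0.1021 0.315 ]
knob at 1.75 [0.6736 0.1414 0.315 ]
```

```bash
python3 -m jog '{"delta_pos":[[16,30.6,15],[16,30.6,15],[16,30.6,15],[16,30.6,15],[16,30.6,15],[16,30.6,15],[16,30.6,15],[16,30.6,15],[16,30.6,15],[16,30.6,15]],"rot":[[0,0,3.5],[0,0,3.5],[0,0,3.5],[0,0,3.5],[0,0,3.5],[0,0,3.5],[0,0,3.5],[0,0,3.5],[0,0,3.5],[0,0,3.5]],"grip":[45,45,45,45,45,45,45,45,45,45]}'; python3 -m jog '{"delta_pos":[[16,30.6,0],[16,30.6,0],[16,30.6,0],[16,30.6,0],[16,30.6,0],[16,30.6,0],[16,30.6,0],[15,30.6,0],[15,30.6,0],[15,30.6,0]],"rot":[[0,0,3.5],[0,0,3.5],[0,0,3.5],[0,0,3.5],[0,0,3.5],[0,0,3.5],[0,0,3.5],[0,0,3.5],[0,0,3.5],[0,0,3]],"grip":[45,45,45,45,45,45,45,45,45,45]}'
python3 - <<'E'
from station import vision
import cv2
c=vision.capture("wrist"); cv2.imwrite("pics/w1.png",c["frame"][:,:,::-1]); print(c["xyz"],c["orientation"],c["K"])
import pickle; pickle.dump(c,open("w1.pkl","wb"))
E
```

```text
time_s: 0.93
tcp_pos: [0.3405, -0.2906, 0.398]
ee_rot: [[-0.617, -0.787, -0.0], [-0.787, 0.617, 0.0], [-0.0, 0.0, -1.0]]
wrist_force: [1.1, -0.0, -0.4]
gripper_width: 0.46
time_s: 1.77
tcp_pos: [0.4976, 0.0154, 0.3973]
ee_rot: [[-0.062, -0.998, -0.001], [-0.998, 0.062, 0.0], [-0.0, 0.001, -1.0]]
wrist_force: [0.2, -0.6, -0.1]
gripper_width: 0.447
[ 0.49321491 -0.06023586  0.53385026] [[-0.99804764 -0.06038699 -0.01594765]
 [ 0.06244328 -0.95933469 -0.27527764]
 [ 0.00132405 -0.27573602  0.96123249]] [[278.63773311   0.         322.16344262]
 [  0.         278.63773311 200.80469051]
 [  0.           0.           1.        ]]
```

View pics/w1.png

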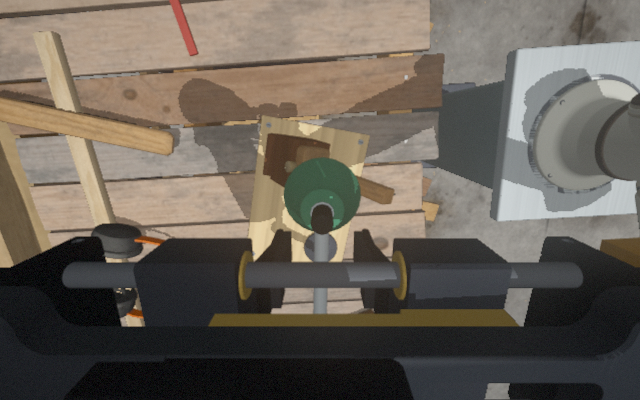

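Wrist view (picture 5): the knob is centred between the open jaws, at pixel (322,212), with the lamp arm running down the picture. I'll work out its position and the arc to follow.

```bash
python3 - <<'E'
from m import *
c=pickle.load(open("w1.pkl","rb"))
print(onz(c,322,207,.333),onz(c,322,212,.333),proj(c,[.4974,.0135,.333]), proj(c,H+[0,0,.01]),H)
a0=np.arctan2(K[1]-H[1],K[0]-H[0]); p=K[:2]
P=[H[:2]+.171*np.array([np.cos(a0+np.radians(d)),np.sin(a0+np.radians(d))]) for d in range(0,72,4)]
print(np.round(np.diff(P,axis=0)*1000,1).tolist(), P[0],P[-1])
E
```

```text
[0.49697404 0.00213063 0.333     ] [0.49722267 0.00609437 0.333     ] [322.37422817 221.18202555] [321.22167674 364.15064086] [0.50921891 0.18468871 0.29      ]
[[11.9, -0.4], [11.9, 0.4], [11.9, 1.3], [11.8, 2.1], [11.6, 2.9], [11.3, 3.7], [11.1, 4.5], [10.7, 5.2], [10.3, 6.0], [9.9, 6.7], [9.4, 7.4], [8.9, 8.0], [8.3, 8.6], [7.7, 9.2], [7.0, 9.7], [6.3, 10.1], [5.6, 10.5]] [0.49745664 0.01409372] [0.6629856  0.10987691]
```

```bash
python3 -m jog '{"delta_pos":[[0,-1,-23],[0,0,-23],[0,0,-22],[0,0,0],[0,0,0]],"rot":[[0,0,0],[0,0,0],[0,0,0],[0,0,0],[0,0,0]],"grip":[45,45,45,28,28]}' && python3 -m jog '{"delta_pos":[[11.9,-0.4,0],[11.9,0.4,0],[11.9,1.3,0],[11.8,2.1,0],[11.6,2.9,0],[11.3,3.7,0],[11.1,4.5,0],[10.7,5.2,0],[10.3,6,0]],"rot":[[0,0,4],[0,0,4],[0,0,4],[0,0,4],[0,0,4],[0,0,4],[0,0,4],[0,0,4],[0,0,4]],"grip":[28,28,28,28,28,28,28,28,28]}'
```

```text
time_s: 2.23
tcp_pos: [0.497, 0.0123, 0.3289]
ee_rot: [[-0.065, -0.998, -0.003], [-0.998, 0.065, -0.001], [0.002, 0.002, -1.0]]
wrist_force: [0.4, 0.4, 0.6]
gripper_width: 0.371
time_s: 2.98
tcp_pos: [0.6008, 0.0375, 0.3317]
ee_rot: [[0.536, -0.844, 0.002], [-0.844, -0.536, -0.001], [0.002, -0.001, -1.0]]
wrist_force: [-0.6, -1.7, 0.1]
gripper_width: 0.281
```

```bash
python3 -m jog '{"delta_pos":[[9.9,6.7,0],[9.4,7.4,0],[8.9,8,0],[8.3,8.6,0],[7.7,9.2,0],[7,9.7,0],[6.3,10.1,0],[5.6,10.5,0],[0,0,0]],"rot":[[0,0,4],[0,0,4],[0,0,4],[0,0,4],[0,0,4],[0,0,4],[0,0,4],[0,0,4],[0,0,0]],"grip":[28,28,28,28,28,28,28,28,40]}' && python3 -m jog '{"delta_pos":[[0,0,0],[0,0,25],[0,0,40],[0,0,40],[-30,-22,0],[-30,-22,0],[-30,-22,0],[-30,-22,0],[-30,-22,0]],"rot":[[0,0,0],[0,0,0],[0,0,0],[0,0,0],[0,0,0],[0,0,0],[0,0,0],[0,0,0],[0,0,0]],"grip":[45,45,60,100,100,100,100,100,100]}'
python3 - <<'E'
from station import vision,r
import cv2,pickle,numpy as np
d={}
for n in("scene","top","wrist"):
    c=d[n]=vision.capture(n); 
pickle.dump(d,open("c1.pkl","wb"))
f=lambda a,s:cv2.resize(a,None,fx=s,fy=s,interpolation=cv2.INTER_CUBIC)
A=f(d["top"]["frame"][160:260,210:344],3);B=f(d["scene"]["frame"][150:250,240:374],3)
W=d["wrist"]["frame"]
I=np.zeros((300+400,804,3),np.uint8);I[:300,:402]=A;I[:300,402:]=B;I[300:,:640]=W
cv2.imwrite("pics/m2.png",I[:,:800,::-1]); print(r.sense()["joints"])
E
```

```text
time_s: 3.73
tcp_pos: [0.6644, 0.1097, 0.3308]
ee_rot: [[0.902, -0.432, 0.003], [-0.432, -0.902, 0.0], [0.002, -0.002, -1.0]]
wrist_force: [0.1, -0.2, -0.7]
gripper_width: 0.306
time_s: 4.48
tcp_pos: [0.5109, -0.0031, 0.4356]
ee_rot: [[0.9, -0.436, 0.002], [-0.436, -0.9, 0.0], [0.001, -0.001, -1.0]]
wrist_force: [-0.1, -0.7, 0.0]
gripper_width: 0.893
[ 1.78573853e+01  6.28058107e+00  5.83910422e+00  2.84813394e-02
 -8.92665962e+01  4.62151731e+01]
```

```bash
python3 - <<'E'
import cv2
cv2.imwrite("pics/m2s.png",cv2.resize(cv2.imread("pics/m2.png"),(685,600),interpolation=cv2.INTER_AREA))
E
```

```text
(no output)
```

View pics/m2s.png

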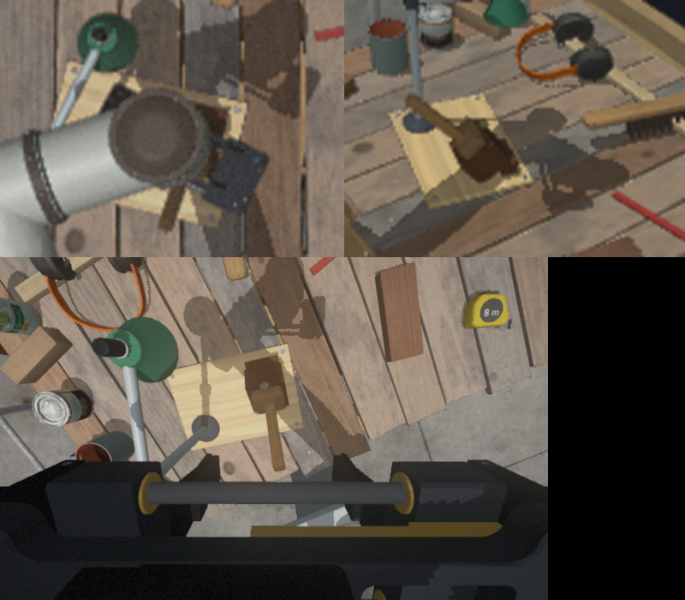

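Picture 6 shows the lamp arm swung to the back, clear of the gauge. The beam's upper end is at about scene pixel (266,189) and wrist pixel (322,246). I'll triangulate it and compare that with the predictions for a 35° and a 40° lean.

```bash
cat > beam.py <<'E'
from m import *
def gpt(p,phi,foot=None):
    # gauge-frame point -> world; lean phi from vertical, pivot: beam axis at mid hole
    s,co=np.sin(np.radians(phi)),np.cos(np.radians(phi))
    ax=np.array([-s,0,co]); az=np.array([co,0,s])
    m=np.array([20,-80,76])+ (-28)*np.array([-.574,0,.819])
    return W(m+ax*(p[1]+82)+az*(p[2]-25.5)+np.array([0,p[0],0]))
E
python3 - <<'E'
from beam import *
d=pickle.load(open("c1.pkl","rb")); d0=pickle.load(open("c0.pkl","rb"))
for n,box in(("scene",(245,175,95,60)),("wrist",(270,60,120,200))):
    c=d[n]; x,y,w,h=box; s=4 if n=="scene" else 3
    f=cv2.resize(c["frame"][y:y+h,x:x+w],None,fx=s,fy=s,interpolation=cv2.INTER_CUBIC)[:,:,::-1].copy()
    for phi,col in((35,(0,0,255)),(40,(255,255,0))):
        for p in[(-10,110,36),(10,110,36),(10,-30,36),(-10,-30,36),(-10,110,15),(10,110,15)]:
            q=(proj(c,gpt(p,phi))-[x,y]+.5)*s; cv2.circle(f,tuple(int(v) for v in q),3,col,1)
    globals()[n]=f
I=np.zeros((600,800,3),np.uint8);I[:240,:380]=scene;I[:600,400:760]=wrist
t=cv2.resize(d0["top"]["frame"][225:255,260:295],None,fx=10,fy=10,interpolation=cv2.INTER_CUBIC)[:,:,::-1].copy()
for phi,col in((35,(0,0,255)),(40,(255,255,0))):
    for p in[(-10,110,36),(10,110,36),(-10,110,15),(10,110,15)]:
        q=(proj(d0["top"],gpt(p,phi))-[260,225]+.5)*10; cv2.circle(t,tuple(int(v) for v in q),3,col,1)
I[260:560,:350]=t
cv2.imwrite("pics/ov.png",I)
E
```

```text
(no output)
```

View pics/ov.png

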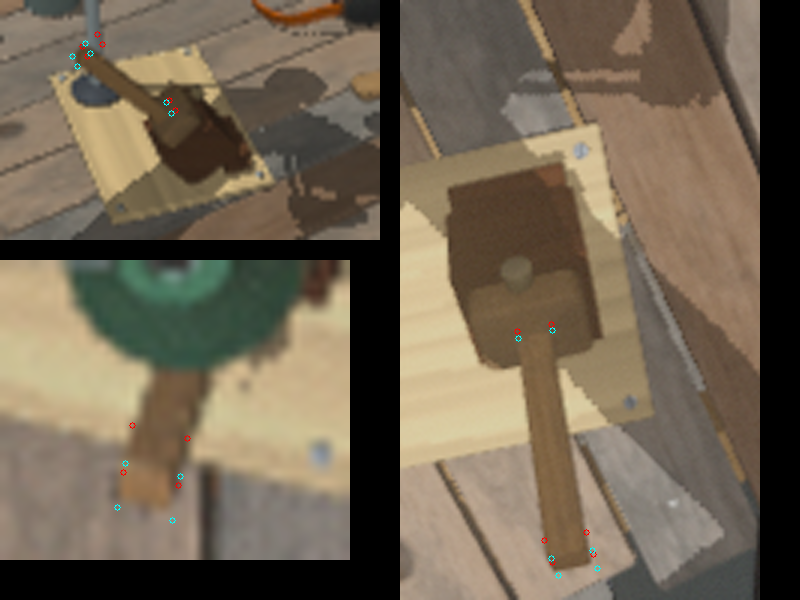

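Picture 7 shows the beam end between the 35° and 40° predictions, nearer 40°, and shifted a little to world +y. A quick triangulation should confirm it.

```bash
python3 - <<'E'
from beam import *
np.set_printoptions(4,suppress=True)
d=pickle.load(open("c1.pkl","rb")); d0=pickle.load(open("c0.pkl","rb"))
def tri(obs):
    A=np.zeros((3,3));b=np.zeros(3)
    for c,u,v in obs:
        o,dd=ray(c,u,v);P=np.eye(3)-np.outer(dd,dd);A+=P;b+=P@o
    return np.linalg.solve(A,b)
top=(d0["top"],260+145/10-.5,225+(487-260)/10-.5)
wr=(d["wrist"],270+(569-400)/3-.5,60+562/3-.5)
sc=(d["scene"],245+79/4-.5,175+55/4-.5)
for o in([top,wr],[top,wr,sc],[wr,sc],[top,sc]): print(tri(o))
for phi in(35,38,39,40): print(phi,gpt((0,110,25.5),phi))
# wrist: beam at fence (537,335) ; local axis lateral offset check
p=proj(d["wrist"],gpt((0,-30,36),39)); print((p-[270,60]+.5)*3+[400,0])
E
```

```text
[0.4155 0.0348 0.2001]
[0.4142 0.0356 0.1981]
[0.4136 0.0365 0.1975]
[0.4139 0.0353 0.1987]
35 [0.4266 0.0297 0.2103]
38 [0.4187 0.0316 0.2044]
39 [0.4161 0.0323 0.2023]
40 [0.4136 0.0329 0.2001]
[535.6086 333.3766]
```

```bash
python3 -m jog '{"delta_pos":[[-1,3,-20],[-1,3,-20],[-1,3,-30],[-1,3,-30],[-1,3,-32],[0,0,-32],[0,0,-31],[0,0,0]],"rot":[[0,0,5.9],[0,0,5.9],[1.45,5.8,0],[1.45,5.8,0],[1.45,5.8,0],[1.45,5.8,0],[1.45,5.8,0],[0,0,0]],"grip":[100,100,100,100,100,100,100,100]}'
python3 - <<'E'
from station import vision,r
import cv2,pickle
from beam import *
np.set_printoptions(4,suppress=True)
c=vision.capture("wrist");pickle.dump(c,open("w2.pkl","wb"))
s=r.sense();print(s["tcp_pos"],s["joints"],s["ee_rot"])
f=c["frame"][:,:,::-1].copy()
for p in((.4545,.0245,.149),(.414,.035,.199),(.4545-.0322*1.7,.0245+.00832*1.7,.149+.0383*1.7)):
    q=proj(c,p);print(q);cv2.circle(f,tuple(int(v) for v in q),4,(0,0,255),1)
cv2.imwrite("pics/w2.png",f)
E
```

```text
time_s: 5.3
tcp_pos: [0.5075, 0.0138, 0.2272]
ee_rot: [[0.828, -0.245, -0.505], [-0.213, -0.969, 0.122], [-0.519, 0.007, -0.855]]
wrist_force: [0.0, 1.1, -3.9]
gripper_width: 0.999
[0.508  0.0133 0.2322] [ 12.1083  26.4718   4.3034 -12.8475 -95.831   65.6037] [[ 0.8334 -0.2435 -0.4962]
 [-0.212  -0.9699  0.1198]
 [-0.5105  0.0054 -0.8599]]
[324.7193 217.2081]
[324.9385 292.3199]
[325.0289 316.2782]
```

View pics/w2.png

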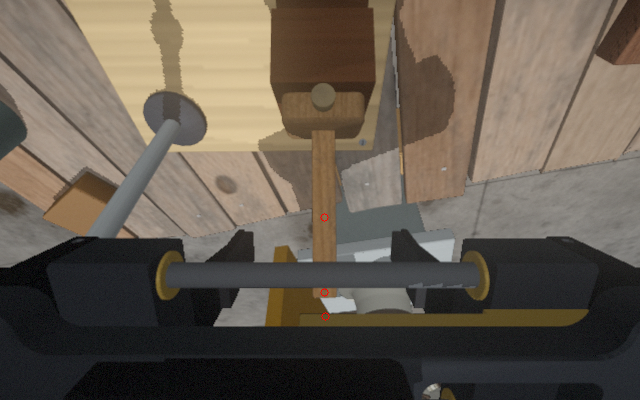

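Picture 8 shows the beam centred between the jaws, running along u≈324, with the predicted grip point at (325,217). I'll go in and close.

```bash
python3 -m jog '{"delta_pos":[[-12,3,-21.5],[-12,3,-21.5],[-12,3,-21.5],[-12.5,3,-22],[0,0,0],[0,0,0]],"rot":[[0,0,0],[0,0,0],[0,0,0],[0,0,0],[0,0,0],[0,0,0]],"grip":[100,100,100,100,100,60]}' && python3 -m jog '{"delta_pos":[[0,0,0],[0,0,0],[0,0,0],[0,0,0],[0,0,0],[0,0,0],[0,0,0],[0,0,0]],"rot":[[0,0,0],[0,0,0],[0,0,0],[0,0,0],[0,0,0],[0,0,0],[0,0,0],[0,0,0]],"grip":[40,5,5,5,5,5,5,5]}'
```

```text
time_s: 5.85
tcp_pos: [0.4604, 0.0256, 0.1557]
ee_rot: [[0.844, -0.239, -0.479], [-0.207, -0.971, 0.12], [-0.494, -0.002, -0.87]]
wrist_force: [1.1, -0.5, 0.2]
gripper_width: 0.978
time_s: 6.52
tcp_pos: [0.4596, 0.0255, 0.153]
ee_rot: [[0.841, -0.241, -0.484], [-0.208, -0.971, 0.121], [-0.499, -0.001, -0.867]]
wrist_force: [0.6, -0.5, 0.3]
gripper_width: 0.401
```

```bash
python3 -m jog '{"delta_pos":[[0,0,0],[0,0,0],[0,0,0],[0,0,0],[0,0,0],[0,0,0],[0,0,0]],"rot":[[0,0,0],[0,0,0],[0,0,0],[0,0,0],[0,0,0],[0,0,0],[0,0,0]],"grip":[0,0,0,0,0,0,0]}'
```

```text
time_s: 7.1
tcp_pos: [0.4595, 0.0255, 0.153]
ee_rot: [[0.841, -0.241, -0.484], [-0.208, -0.971, 0.121], [-0.498, -0.001, -0.867]]
wrist_force: [-0.7, -0.6, -0.2]
gripper_width: 0.226
```

```bash
python3 -m jog '{"delta_pos":[[-3.7,1,7.2],[-3.7,1,7.2],[-3.7,1,7.2],[-3.7,1,7.2],[0,0,0]],"rot":[[0.15,0.58,0],[0.15,0.58,0],[0.15,0.58,0],[0.15,0.58,0],[0,0,0]],"grip":[0,0,0,0,0]}'
```

```text
time_s: 7.52
tcp_pos: [0.4448, 0.0297, 0.1835]
ee_rot: [[0.822, -0.241, -0.517], [-0.202, -0.971, 0.13], [-0.533, -0.003, -0.846]]
wrist_force: [0.6, -0.6, -1.7]
gripper_width: 0.227
```

```bash
python3 -m jog '{"delta_pos":[[-5.7,1.4,8],[-5.7,1.4,8],[-5.7,1.4,8],[-5.7,1.4,8],[-5.7,1.4,8],[-5.7,1.4,8],[-5.7,1.4,8]],"rot":[[0,0,0],[0,0,0],[0,0,0],[0,0,0],[0,0,0],[0,0,0],[0,0,0]],"grip":[0,0,0,0,0,0,0]}'
```

```text
time_s: 8.1
tcp_pos: [0.4041, 0.0395, 0.2389]
ee_rot: [[0.821, -0.241, -0.518], [-0.203, -0.971, 0.13], [-0.534, -0.002, -0.846]]
wrist_force: [-0.2, 0.1, -2.0]
gripper_width: 0.225
```

```bash
python3 -m jog '{"delta_pos":[[0,0,18],[0,0,18],[10,-25,10],[10,-25,10],[10,-25,10],[10,-25,5],[10,-25,5],[10,-25,5]],"rot":[[-1.58,-6.35,0],[-1.58,-6.35,0],[-1.58,-6.35,0],[-1.58,-6.35,0],[-1.58,-6.35,0],[-1.58,-6.35,0],[-1.58,-6.35,0],[-1.58,-6.35,0]],"grip":[0,0,0,0,0,0,0,0]}'; python3 -m jog '{"delta_pos":[[15,-25,0],[15,-25,0],[15,-25,0],[15,-25,0],[15,-25,0],[15,-25,0],[0,0,0],[0,0,0],[0,0,0]],"rot":[[0,0,-5],[0,0,-5],[0,0,-5],[0,0,-5],[0,0,0],[0,0,0],[0,0,0],[0,0,0],[0,0,0]],"grip":[0,0,0,0,0,0,0,0,0]}'
python3 - <<'E'
from station import vision,r
import cv2,pickle
from h import *
d={n:vision.capture(n) for n in("scene","top","wrist")}
pickle.dump(d,open("c3.pkl","wb"))
s=r.sense();print(s["joints"],s["tcp_pos"])
I=np.zeros((600,800,3),np.uint8)
I[:270,:400]=cv2.resize(d["scene"]["frame"][190:325,240:440],None,fx=2,fy=2)[:,:,::-1]
I[:270,400:]=cv2.resize(d["top"]["frame"][150:285,260:460],None,fx=2,fy=2)[:,:,::-1]
I[270:600,:528]=cv2.resize(d["wrist"]["frame"],(528,330),interpolation=cv2.INTER_AREA)[:,:,::-1]
cv2.imwrite("pics/m3.png",I)
E
```

```text
time_s: 8.77
tcp_pos: [0.4643, -0.1114, 0.3204]
ee_rot: [[0.91, -0.239, 0.339], [-0.225, -0.971, -0.083], [0.349, -0.001, -0.937]]
wrist_force: [0.9, -0.5, -2.8]
gripper_width: 0.228
time_s: 9.52
tcp_pos: [0.5538, -0.2604, 0.3184]
ee_rot: [[0.78, -0.558, 0.283], [-0.525, -0.83, -0.191], [0.341, 0.0, -0.94]]
wrist_force: [-0.1, 1.0, -1.8]
gripper_width: 0.225
[ -5.91914309   9.30640509 -13.764607    12.12653591 -49.67140069
  55.61186159] [ 0.55410724 -0.25983709  0.31927185]
```

View pics/m3.png

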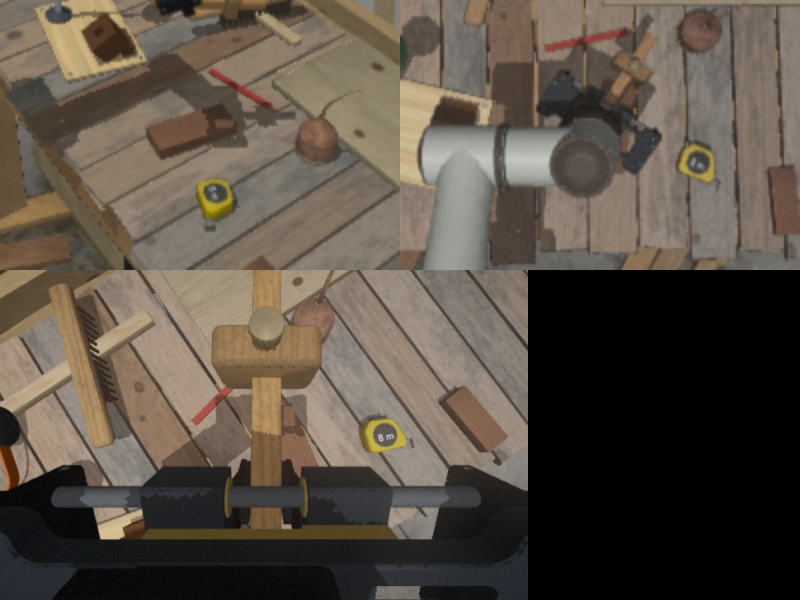

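Picture 9 shows the gauge held and roughly level, out of the socket, with the block uncovered at scene-crop pixel (190,132). The other brown block, at the far right of the top view, is clearly smaller. I'll check the pitch with zoomed crops and predicted points.

```bash
cat > g.py <<'E'
from h import *
np.set_printoptions(4,suppress=True)
def gauge(s,eps=0,dy=0):
    """nominal gauge frame: origin & R. eps = pitch error deg (foot up +) about jaw axis, dy slides grip along beam"""
    T=np.array(s["ee_rot"]);G=s["tcp_pos"]+.006*T[:,2]
    x=-T[:,1]; # gauge x ~ station +y = -tool y
    z=np.array([0,0,1.]);z-=x*(x@z);z/=np.linalg.norm(z);y=np.cross(z,x)
    a=cv2.Rodrigues(-x*np.radians(eps))[0]; R=a@np.c_[x,y,z]
    return G-R@(np.array([0,45+dy,25.5])/1000),R
gp=lambda s,p,eps=0,dy=0:(lambda o,R:o+R@(np.array(p)/1000))(*gauge(s,eps,dy))
E
python3 - <<'E'
from g import *
from station import r
s=r.sense();d=pickle.load(open("c3.pkl","rb"))
pickle.dump(s,open("s3.pkl","wb"))
o,R=gauge(s);print(R)
F=[(-33,-30,58),(33,-30,58),(-33,-30,7),(33,-30,7),(-10,-110,36),(10,-110,36),(0,-42,80),(-10,-30,36),(10,-30,36),(0,100,0),(-10,110,36),(10,110,36)]
I=np.zeros((600,800,3),np.uint8)
for n,(x,y,w,h),k,(X,Y) in(("wrist",(240,0,165,200),3,(0,0)),("scene",(295,140,75,70),4,(500,0)),("top",(350,155,55,60),5,(500,290))):
    c=d[n];f=cv2.resize(c["frame"][y:y+h,x:x+w],None,fx=k,fy=k,interpolation=cv2.INTER_CUBIC)[:,:,::-1].copy()
    for e,col in((0,(0,0,255)),(5,(255,255,0))):
        for p in F:
            q=(proj(c,gp(s,p,e))-[x,y]+.5)*k
            cv2.circle(f,tuple(int(v) for v in q),3,col,1)
            if e==0: print(n,p,proj(c,gp(s,p,e)))
    f=f[:600-Y,:800-X];I[Y:Y+f.shape[0],X:X+f.shape[1]]=f
cv2.imwrite("pics/ov3.png",I)
E
```

```text
[[ 0.5569 -0.8306 -0.0003]
 [ 0.8306  0.5569 -0.0005]
 [ 0.0006  0.      1.    ]]
wrist (-33, -30, 58) [392.3681 107.2215]
wrist (33, -30, 58) [251.4445 107.2959]
wrist (-33, -30, 7) [372.5734 138.8769]
wrist (33, -30, 7) [271.1808 138.9469]
wrist (-10, -110, 36) [339.4004 -14.5612]
wrist (10, -110, 36) [304.1232 -14.5647]
wrist (0, -42, 80) [321.9294  54.829 ]
wrist (-10, -30, 36) [340.1868 123.4932]
wrist (10, -30, 36) [303.6308 123.5155]
wrist (0, 100, 0) [322.0956 340.4276]
wrist (-10, 110, 36) [341.7094 390.802 ]
wrist (10, 110, 36) [302.6773 390.8794]
scene (-33, -30, 58) [354.4116 188.6402]
scene (33, -30, 58) [352.4856 178.4626]
scene (-33, -30, 7) [353.2103 199.4126]
scene (33, -30, 7) [351.3694 189.0624]
scene (-10, -110, 36) [374.1229 189.748 ]
scene (10, -110, 36) [373.316  186.6458]
scene (0, -42, 80) [357.1297 178.7084]
scene (-10, -30, 36) [353.2124 189.6853]
scene (10, -30, 36) [352.6403 186.5786]
scene (0, 100, 0) [318.7047 195.4875]
scene (-10, 110, 36) [316.4505 189.5749]
scene (10, 110, 36) [316.2931 186.4606]
top (-33, -30, 58) [382.732  190.1071]
top (33, -30, 58) [365.677  178.9559]
top (-33, -30, 7) [380.2219 191.7755]
top (33, -30, 7) [363.7689 181.0132]
top (-10, -110, 36) [388.8033 166.9978]
top (10, -110, 36) [383.7331 163.6946]
top (0, -42, 80) [377.2265 180.5744]
top (-10, -30, 36) [375.7705 187.0115]
top (10, -30, 36) [370.6827 183.6842]
top (0, 100, 0) [350.7689 218.7275]
top (-10, 110, 36) [352.6714 222.4835]
top (10, 110, 36) [347.5523 219.1134]
```

View pics/ov3.png

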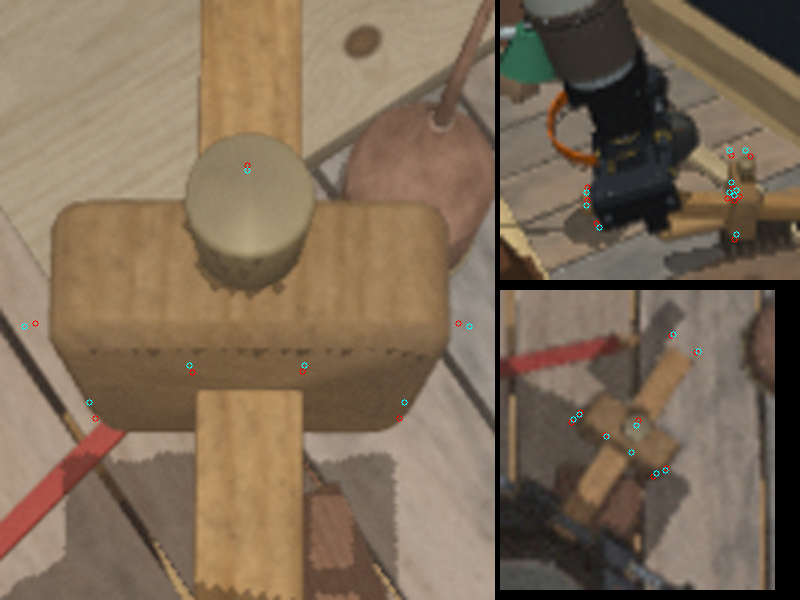

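Picture 10: in the wrist view the fence sits lower and closer than a perfectly level hold at y=45 would put it. The top view agrees, with the foot about 2 px short. I'll fit pitch and slide from these few measured points.

```bash
python3 - <<'E'
from g import *
from scipy.optimize import least_squares
s=pickle.load(open("s3.pkl","rb"));d=pickle.load(open("c3.pkl","rb"));w=d["wrist"];t=d["top"]
obs=[(w,(-10,-30,36),(341,129.8)),(w,(10,-30,36),(305.3,129.8)),(w,(0,-42,80),(322.6,64.5)),(w,(-33,-31,57),(240+447/3,116.2)),(w,(33,-31,57),(240+51/3,116.2)),(w,(0,-30,7),(323,143.5)),
 (t,(0,-110,36),(350+(681-500)/5,155+(352-290)/5))]
def res(q,full=0):
    out=[]
    for c,p,uv in obs:
        X=gp(s,p,q[0],q[1]); T=s["ee_rot"]; X=X+T[:,2]*q[2]/1000+T[:,1]*q[3]/1000
        out.append(proj(c,X)-uv)
    return np.array(out).ravel()
for mask in(0,1):
    f=(lambda q:np.r_[res(q),np.array(q[2:])*.3]) if mask else (lambda q:np.r_[res([q[0],q[1],0,q[3]]),q[2]])
    R=least_squares(f,[0,0,0,0],loss="soft_l1");J=R.jac
    print(R.x,np.sqrt(np.diag(np.linalg.inv(J.T@J))),res(R.x).reshape(-1,2).round(1).tolist())
# direct: foot beam edges heading in wrist; and screw-top/beam width range
E
```

```text
[ 0.1067 -3.975  -0.      0.5195] [1.403  0.3107 1.     0.3042] [[0.2, 0.8], [-0.8, 0.8], [0.7, 0.1], [4.1, -2.0], [-4.1, -1.9], [-0.3, 1.3], [-0.4, -1.0]]
[-0.5359 -3.7069  5.9738  0.5568] [1.4332 0.5485 2.3513 0.26  ] [[-0.5, 0.2], [0.0, 0.2], [0.7, 2.1], [0.8, -2.3], [-0.7, -2.2], [-0.3, 0.8], [-0.4, -1.2]]
```

```bash
python3 -m jog '{"delta_pos":[[6.7,-14.9,-26],[6.7,-14.9,-26],[6.7,-14.9,-26],[6.7,-14.9,-26],[6.7,-14.9,-26],[6.7,-14.8,-25],[0,0,0],[0,0,0],[0,0,0],[0,0,0]],"rot":[[0,0,0],[0,0,0],[0,0,0],[0,0,0],[0,0,0],[0,0,0],[0,0,0],[0,0,0],[0,0,0],[0,0,0]],"grip":[0,0,0,0,0,0,0,0,0,0]}'
cat > vp.py <<'E'
from g import *
def vp(w,s,rows=(list(range(2,38))+list(range(135,180)))):
    # sub-pixel beam edges per row in the wrist view, each side line-fitted robustly
    L=cv2.GaussianBlur(cv2.cvtColor(w["frame"],cv2.COLOR_RGB2LAB),(3,5),0).astype(float)
    lines=[]
    for u0 in(306,341):
        pts=[]
        for v in rows:
            g=np.abs(np.diff(L[v,u0-5:u0+7],axis=0)).sum(1);k=g.argmax()
            if 0<k<len(g)-1 and g[k]>12:
                o=(g[k-1]-g[k+1])/(2*(g[k-1]-2*g[k]+g[k+1]));pts.append((u0-5+k+.5+o,v))
        P=np.array(pts,np.float32);l=cv2.fitLine(P,cv2.DIST_HUBER,0,.01,.01).ravel()
        rs=(P-l[2:])@[-l[1],l[0]];print("edge",len(P),l,"rms",rs.std());lines.append(np.cross([*l[2:],1],[l[2]+l[0],l[3]+l[1],1]))
    X=np.cross(*lines);dd=np.linalg.inv(w["K"])@(X/X[2]);dd[1:]*=-1;dd=w["orientation"]@dd;dd/=np.linalg.norm(dd)
    ref=gauge(s)[1]; dd*=-np.sign(dd@ref[:,1]) # towards foot
    print("foot dir",dd,"pitch up deg",np.degrees(np.arcsin(dd[2])),"nominal",-ref[:,1])
E
python3 - <<'E'
from vp import *
from station import vision,r
s=pickle.load(open("s3.pkl","rb"));d=pickle.load(open("c3.pkl","rb"));vp(d["wrist"],s)
d={n:vision.capture(n) for n in("scene","top","wrist")};s=r.sense()
pickle.dump((d,s),open("c4.pkl","wb"));print(s["tcp_pos"],s["ee_rot"]);vp(d["wrist"],s)
c=d["scene"];x,y,w,h=300,165,115,85;k=7
f=cv2.resize(c["frame"][y:y+h,x:x+w],None,fx=k,fy=k,interpolation=cv2.INTER_CUBIC)[:,:,::-1].copy()
import m
F=[(-10,-110,36),(-10,-110,15),(-10,-54,36),(-10,-54,15),(-10,-30,15),(0,100,0),(0,-42,80),(-33,-30,7),(-33,-54,58)]
for P in [gp(s,p,0,-4) for p in F]+list(m.BK):
    q=(proj(c,P)-[x,y]+.5)*k;print(q.round(0).tolist());cv2.circle(f,tuple(int(v) for v in q),3,(0,0,255),1)
cv2.imwrite("pics/f4.png",f[:600,:800])
E
```

```text
time_s: 10.5
tcp_pos: [0.596, -0.3494, 0.1665]
ee_rot: [[0.779, -0.556, 0.289], [-0.522, -0.831, -0.192], [0.347, -0.001, -0.938]]
wrist_force: [-0.4, 0.7, -1.0]
gripper_width: 0.225
edge 81 [  0.0069  -1.     305.6337  85.2   ] rms 0.26157227
edge 81 [  0.0009  -1.     340.2908  61.7   ] rms 0.28532958
foot dir [ 0.8276 -0.5609  0.0213] pitch up deg 1.2197665254529695 nominal [ 0.8306 -0.5569 -0.    ]
[ 0.5956 -0.3495  0.166 ] [[ 0.7791 -0.5568  0.288 ]
 [-0.5229 -0.8306 -0.1915]
 [ 0.3459 -0.0014 -0.9383]]
edge 81 [  0.0087  -1.     305.5119  90.    ] rms 0.42259994
edge 79 [  0.0002   1.     340.0944  99.5   ] rms 0.50342214
foot dir [ 0.8279 -0.5608  0.0036] pitch up deg 0.20510829631664063 nominal [ 0.8306 -0.5568 -0.    ]
[645.0, 449.0]
[639.0, 476.0]
[546.0, 449.0]
[542.0, 476.0]
[500.0, 476.0]
[269.0, 483.0]
[532.0, 378.0]
[504.0, 514.0]
[558.0, 448.0]
[362.0, 534.0]
[416.0, 602.0]
[144.0, 697.0]
[93.0, 616.0]
```

View pics/f4.png

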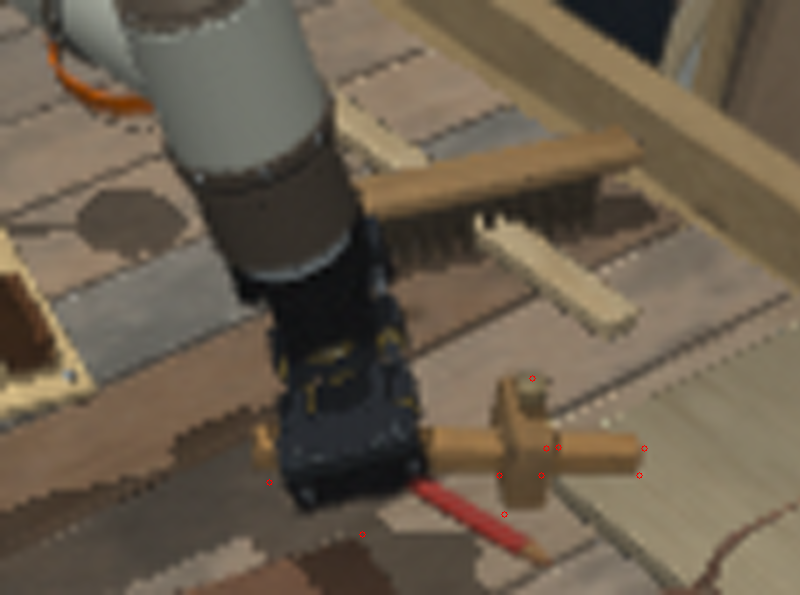

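Picture 11, the final-pose scene view: the beam's lower edge is flat at row ≈472 from u=430 to 637, so it is level. The foot end at (640,455) is within about 1 px of the prediction, and the block corner falls where predicted, at (362,534). The pin works out at about (0.5485, -0.3176), against a block middle of (0.547, -0.317). It is about 4 mm high, so I'll lower it slightly and settle.

```bash
python3 -m jog '{"delta_pos":[[-1,0,-4],[0,0,0],[0,0,0],[0,0,0],[0,0,0],[0,0,0],[0,0,0],[0,0,0],[0,0,0],[0,0,0]],"rot":[[0,0,0],[0,0,0],[0,0,0],[0,0,0],[0,0,0],[0,0,0],[0,0,0],[0,0,0],[0,0,0],[0,0,0]],"grip":[0,0,0,0,0,0,0,0,0,0]}'
python3 - <<'E'
from vp import *
from station import vision,r
w=vision.capture("wrist");t=vision.capture("top");s=r.sense();vp(w,s)
print("pin",gp(s,(0,100,0),0,-4),"v",np.abs(s["joint_velocities"]).max(),s["gripper_width"],s["wrist_force"])
d,s0=pickle.load(open("c4.pkl","rb"))
a=pickle.load(open("c0.pkl","rb"))["top"]["frame"]
def blob(f,lo,hi,box):
    x,y,X,Y=box;h=cv2.inRange(cv2.cvtColor(f,cv2.COLOR_RGB2HSV)[y:Y,x:X],lo,hi);M=cv2.moments(h,True);return M["m00"],x+M["m10"]/max(M["m00"],1),y+M["m01"]/max(M["m00"],1)
for n,lo,hi,b in(("tape",(20,120,80),(35,255,255),(385,210,430,250)),("pencil",(0,130,80),(8,255,255),(325,155,380,185)),("lamp before/after",(60,80,20),(90,255,255),(225,150,330,260))):
    print(n,blob(a,lo,hi,b),blob(t["frame"],lo,hi,b))
E
```

```text
time_s: 11.48
tcp_pos: [0.594, -0.35, 0.1598]
ee_rot: [[0.78, -0.558, 0.285], [-0.524, -0.83, -0.191], [0.343, -0.0, -0.939]]
wrist_force: [0.3, 0.1, -1.6]
gripper_width: 0.225
edge 81 [  0.0081  -1.     305.0463 144.1   ] rms 0.43335542
edge 78 [  0.0024   1.     339.9175  78.8   ] rms 0.5152214
foot dir [ 0.8279 -0.5607 -0.0123] pitch up deg -0.7030137362961413 nominal [ 0.8301 -0.5576 -0.    ]
pin [ 0.5467 -0.3182  0.1287] v 0.0902150394196975 0.22646461313476046 [-0.4359  0.1641 -1.7454]
tape (150.0, 407.68, 231.16666666666666) (151.0, 407.86092715231786, 231.24503311258277)
pencil (112.0, 352.66964285714283, 169.70535714285714) (111.0, 353.27027027027026, 169.52252252252254)
lamp before/after (89.0, 276.07865168539325, 226.07865168539325) (96.0, 250.125, 177.23958333333334)
```

All checks agree, so I'm handing it in.

```bash
python3 -c "
from station import finish_job
print(finish_job())"
```

```text
the job is handed in; nothing more can be done
None
```

The job is handed in at about 11.6 s of the 51 s allowed. The gauge is held level, pin down, over the larger dark block.

**What I did**
- **Lamp:** I caged the knob between the part-open jaws and swung the lamp to the back, to about 1.53 rad. The top view confirms it is well clear of the gauge.
- **Gauge:** I gripped the beam near the grip point and drew it out along the leaning axis, with wrist forces of no more than about 3 N. I then turned it level and carried it to the block. It was not let go.

**Last checks**
- **Pin position:** the pin is estimated at (0.547, -0.318, 0.129) m. The block's middle is (0.547, -0.317) with its top at 0.030 m, so the pin is about 9.9 cm above it. The position comes from the arm pose and the camera fit, because the gripper hides the pin from the cameras.
- **Level:** pitch readings ranged from -0.7° to +1.2° between methods, and one weaker fit gave -0.5° ± 1.4°. I take it as level to about 1°.
- **Holding:** the arm is still and the grip steady (opening 0.226). The force reading is about 1.7 N, roughly the gauge's own weight, so nothing else is being touched.
- **Other objects:** the tape measure and pencil are unmoved to within a pixel. I did not measure the block, mug or sanding block again, but nothing came near them.

**What disagreed:** the gauge turned out to be gripped about 4 mm lower on the beam than planned, and I corrected for that. It stood about 5° flatter in the socket than nominal.

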